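# Let the marbles out of the lever hopper and ease its lid shut

## Robot

A 7-joint arm with a two-finger parallel gripper is mounted at the origin on the work surface. World frame = base frame: x ahead of the robot, y to its left, z up, the work surface at z = 0. Lengths are in mm, angles in rad, forces in N, time in s.
With the tool pointing down it reaches from about 400 to 875 mm from the base axis. Payload 4.4 kg.
Tool frame: the origin (TCP) lies at the very end of the fingers, on their centre line; the grasp point (between the pads) lies 19 mm behind it; z points along the fingers, y is the line along which they close (so a half turn about z gives the same grasp; the last joint's range is limited). The gripper opens to 85 mm and grips with 20 to 120 N. Pads are 22 mm wide; open, the fingers measure 114 mm over their backs; the gripper's body (76 mm by 85 mm) begins 54 mm behind the grasp point. The pads swing forward as they close: fully open they stand 13 mm farther back than shut.
Start: joints at [1.056, 0.628, 0.038, 1.517, -0.027, 0.996, -0.02], TCP at [282.053, -585.631, 231.313] pointing down, gripper open.
Joint ranges: [-3.06, 3.06], [-0.37, 2.12], [-1.25, 1.32], [0.18, 2.47], [-1.1, 4.24], [0.23, 1.98], [-2.94, 2.94]. Speed limits (rad/s): [2.57, 2.57, 3.14, 3.14, 3.14, 3.14, 3.14].

## Interface

Orientations are given as [roll, pitch, yaw] about the fixed x, y, z axes, in that order (R = Rz(yaw) Ry(pitch) Rx(roll)).
In Python, from cell import monitor, viewer, workorder gives the robot as it stands.
- The arm moves only by the tool arm_command, never from a script. Its argument "series" is one flat list of numbers, 5 for each row, row after row: the opening in per cent of the stroke, from 0 (shut) to 100 (fully open), then the shift along the tool's x, y, z in cm, then the turn about the tool's z in degrees. In form: [claw, x, y, z, roll, claw, x, y, z, roll, ...]. A call has exactly 5 rows; each row is the pose to reach, as a shift and turn from the pose commanded when the call began, along the tool's axes at that moment; what a row does not reach only later rows make up. A row lasts 1/12 s, in which the tool goes at most 41.7 mm and 7.16 degrees, less where a joint would pass 70% of its speed; a pose out of reach is approached as far as the arm can. A call with a gripper value outside its range is refused whole. The fingers move at their own pace and stop on an object; the grip force is fixed at half the most. Time passes only in rows, so rows that repeat a pose let the fingers close, or fill a call up. It gives the time, the measured TCP pose, the force, the opening and the grip force at its end, in the units of the state.
- monitor.read_state(): the state, without advancing time (a new reading comes with each control period).
- viewer.get_image(name): name is "scene" or "top" or "wrist"; returns (picture, depth): 480x640x3 uint8, red, green, blue; 480x640 float32, mm along the optical axis (not along the pixel's ray), 0 where there is no reading.
- viewer.camera_model(name): a dict with "mtx" (3x3 intrinsics, pixels), "R" (3x3) and "t" (3): a world point X has camera coordinates R X + t. Camera axes: x right, y down, z forward; pixel columns grow to the right and rows downward; lengths in mm; the calibration is good to about 2 mm. A picture is of the moment at which its call begins: read the wrist's pose just before it. camera_model takes no time and is no camera call; for the wrist camera it gives the pose at the moment of the call.
- workorder.finish_job(): hands the job in; it is judged then, once.
The state is a dict: "clock": time; "qpos": joint angles; "qd": joint speeds; "tau": joint torques, N m; "eef_pos": TCP position; "tool_rot": TCP orientation; "force": force on the tool from outside, world axes, zero at the start; "torque": the same for the moment, N m; "width": finger opening in mm; "gripper_force": force on a finger pad.
Only numpy, scipy, OpenCV 4.12 (cv2) and the standard library are available. Lean on these libraries where they do the work, as an engineer would, in place of code of your own. Each camera call takes 0.05 s, during which the arm holds its last target. There are 200 camera calls.

## Task

Press down the round pad of the marble hopper's lever with a fingertip so that the clear lid lifts, and keep it down until all three marbles have run out into the hopper's open tray. Then let the lever come up slowly under your finger, all the way, so that the lid closes fully without slamming, and take your hand away. Work only by the lever: do not touch the lid or the marbles, do not pick anything up, and leave the other things where they stand.

Things in the scene. Friction and masses are not known exactly. Their poses are not given: they have to be found in the camera images.
- hopper: plywood marble hopper, fixed. Origin: centre of the underside of its box, on the work surface; z up. The box is 82 mm wide (x), reaches y = -80 to +91 mm and is 78 mm high to its rim. Its floor slopes down towards -y to an outlet at y = -80 mm, floor there 32 mm high. Beyond it lies the fixed open catch tray: inside x = -54 to +54 mm, y = -84 to -215 mm, walls 36 mm high. The lever runs along y outside the box on the -x side, the side nearer the robot
- lever_pad (a point): centre of the top face of the lever's round aluminium press pad, 50 mm across and 10 mm thick; it moves with the lever. Lever up, it lies at hopper x = -55, y = +140 mm, 80 mm above the work surface. 120 mm along y from the lever's pivot (hopper x = -55, y = +20, 74 mm high); full travel takes it 49 mm down and about 8 mm towards the pivot. Nothing stands above it
- lever (a joint): lever angle in rad: 0 up (lid shut), 0.42 pad fully down at its stop. A spring returns it; holding takes about 2 to 5 N at the pad
- lid (a joint): lid angle in rad, always 0.6 times the lever angle: 0 shut, 0.25 fully up. The lid is a clear plastic plate 82 x 172 mm hinged at the hopper's +y end, with an aluminium lip hanging from its -y end that bars the outlet. Marbles pass from about 0.11 rad and run out within about a second. Let go, it falls and slams; raising the finger at 50 mm/s or slower brings it down softly
- lid_lip (a point): middle of the top of the lid plate above the lip, at hopper y = -84 mm; moves with the lid
- tray_center (a point): point on the floor of the catch tray, in the middle, 10 mm above the work surface
- marble0_center (a point): a 22 mm, 14 g green glass marble, one of three alike that start in the hopper's lane behind the lip, seen through the clear lid; point at its centre
- marble1_center (a point): a 22 mm, 14 g green glass marble, one of three alike that start in the hopper's lane behind the lip, seen through the clear lid; point at its centre
- marble2_center (a point): a 22 mm, 14 g green glass marble, one of three alike that start in the hopper's lane behind the lip, seen through the clear lid; point at its centre
- jacks_case: bystander: white plastic jacks case, 84 x 114 mm, 35 mm high, loose; origin under its centre
- ball_center (a point): bystander: centre of a blue silicone ball 44 mm across, resting in a small cork ring on the robot's side of the tray, loose
- egg_cup: bystander: white ceramic egg cup, 48 mm across, 62 mm high, loose, about 80 to 110 mm from the press pad; origin under its centre
- pill_jar: bystander: glass pill-shaped jar, 58 mm across, 92 mm high, standing behind the hopper, loose; origin under its centre

How it is judged:
By the outcome, as a careful person would: the job done as asked, in the order asked, and still so for the second after the job is handed in, with the robot touching nothing.
It also fails if it takes over 37 s, if anything falls off the work surface, if the arm or the gripper's body presses on something with over 40 N, if the wrist force passes 120 N, or if a joint passes its speed limit or range.

## Working session

There is one attempt and no reset: what is moved stays moved. The work goes in short steps, Python scripts to look and compute and a tool call to move; the robot and the scene stay as the last step left them, time stands still between calls to the robot, and variables do not carry over. Pictures are saved under pics/ and viewed, at most 10 in all, crops included, and the job is handed in when it is done.

Besides the shell and the picture viewer there is one more tool, called after ">>>" as name(argument=value, ...) on one line, values as JSON. arm_command: Moves the arm, as the interface text tells. Its arguments: {"type":"object","properties":{"series":{"type":"array","items":{"type":"number"}}},"required":["series"]}

```bash
mkdir -p pics
python3 - <<'E'
from cell import monitor, viewer
import cv2,numpy as np
s=monitor.read_state();print(s)
for n in("scene","top"):
    p,d=viewer.get_image(n);cv2.imwrite(f"pics/{n}0.png",p[:,:,::-1]);np.save(f"pics/{n}0.npy",d)
    m=viewer.camera_model(n);np.savez(f"pics/{n}_cam.npz",**m);print(n,m)
E
```

```text
{'clock': 0.0, 'qpos': array([ 1.05614373,  0.62931905,  0.03841692,  1.51835693, -0.02698864,
        0.99630675, -0.02001226]), 'qd': array([-3.40565554e-04,  3.14051229e-04, -7.62396157e-04,  4.51184069e-04,
        9.22468911e-05,  3.63329910e-04,  1.65320942e-03]), 'tau': array([-3.72761815e-05, -5.63401294e+01,  1.22604132e+00, -1.93448782e+01,
        1.09991734e-02,  1.02198686e-02, -7.40268433e-06]), 'eef_pos': array([ 281.82365601, -585.03879142,  230.40972618]), 'tool_rot': array([-3.13971990e+00,  1.79955474e-05,  4.48867037e-01]), 'force': array([ 0.2455909 ,  0.977545  , -0.65910625]), 'torque': array([-0.00160532,  0.00027387, -0.00283863]), 'gripper_force': 0.0, 'width': 85.45768848006819}
scene {'mtx': array([[583.73998687,   0.        , 327.66193251],
       [  0.        , 583.73998687, 243.33639486],
       [  0.        ,   0.        ,   1.        ]]), 'R': array([[ 0.58403078,  0.81162634, -0.01306678],
       [ 0.44358271, -0.33259222, -0.83223602],
       [-0.67981058,  0.48025525, -0.5542675 ]]), 't': array([-387.88841395, -176.73388846, 1325.32145841])}
top {'mtx': array([[469.17780204,   0.        , 309.36823301],
       [  0.        , 469.17780204, 238.03655014],
       [  0.        ,   0.        ,   1.        ]]), 'R': array([[-0.01478057, -0.99934043,  0.03316997],
       [-0.98993923,  0.00995674, -0.14114241],
       [ 0.14071905, -0.03492242, -0.98943346]]), 't': array([ 43.88191165, 591.9961519 , 716.80833805])}
```

View pics/top0.png

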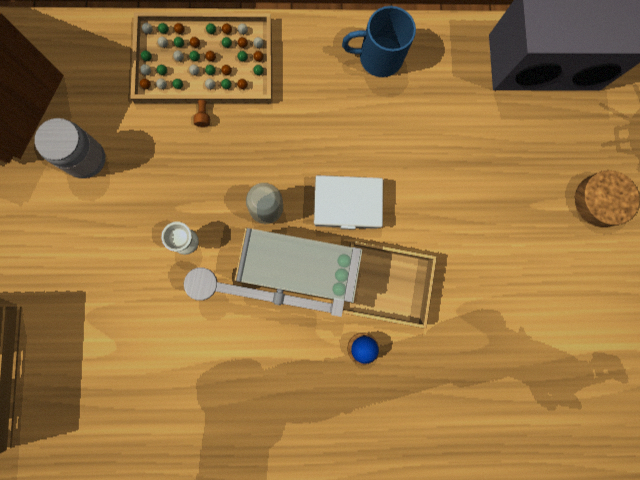

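View pics/scene0.png

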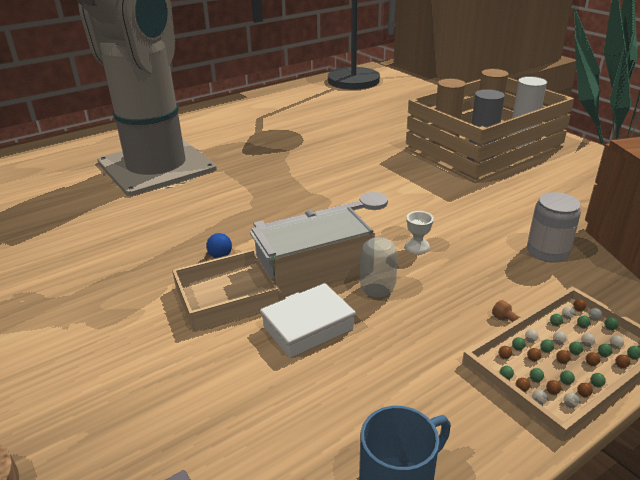

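The top view shows the pad at about (200,284), the lever pivot (279,297), the lever's far end (338,306), the egg cup (180,237), the marbles (344,260), (341,275) and (339,289), and the ball (365,349). In the scene view the pad is at about (373,201).

```bash
cat > h.py <<'E'
import numpy as np
def ray(n,u,v,z,m=None):
    m=m or np.load(f"pics/{n}_cam.npz")
    c=-m["R"].T@m["t"]; r=m["R"].T@np.linalg.inv(m["mtx"])@[u,v,1]
    return c+r*(z-c[2])/r[2]
def dep(n,u,v,d,m=None):
    m=m or np.load(f"pics/{n}_cam.npz")
    return m["R"].T@(np.linalg.inv(m["mtx"])@[u,v,1]*d[v,u]-m["t"])
E
python3 - <<'E'
from h import *
from scipy.spatial.transform import Rotation as R
np.set_printoptions(suppress=True,precision=1)
d=np.load("pics/top0.npy");ds=np.load("pics/scene0.npy")
for k,u,v,z in[("pad",200,284,80),("pivot",279,297,84),("end",338,306,84),("cup",179,236,62),("traycornF",435,257,36),("traycornN",428,325,36),("ball",365,349,22),("jar",264,197,92)]:
    print(k,ray("top",u,v,z),dep("top",u,v,d))
print("pad scene",ray("scene",373,201,80),dep("scene",373,201,ds))
P=ray("top",200,284,80);
a=ray("top",435,257,36);b=ray("top",428,325,36);t=(a+b)/2
print("traymid-end",t, "dist pad",np.linalg.norm((P-t)[:2]), "far->near",np.degrees(np.arctan2(*(a-b)[[1,0]])))
E
```

```text
pad [519. 203.  80.] [519.  203.1  79.7]
pivot [497.9  84.7  84. ] [498.   84.9  79.8]
end [483.3  -3.3  84. ] [483.3  -3.5  82.2]
cup [594.8 240.4  62. ] [597.3 244.5  45.2]
traycornF [ 559.9 -168.4   36. ] [ 560.1 -168.9   34.5]
traycornN [ 450.9 -151.3   36. ] [ 449.1 -162.5   -3.3]
ball [414.  -51.1  22. ] [416.1 -47.7  44.5]
jar [649.  106.4  92. ] [649.4 106.5  90.1]
pad scene [529.2 195.6  80. ] [528.8 195.9  79.7]
traymid-end [ 505.4 -159.8   36. ] dist pad 363.11290273277916 far->near -8.906051276002989
```

```bash
cat >> h.py <<'E'
from scipy.spatial.transform import Rotation as Ro
def shift(s,target):
    return Ro.from_euler("xyz",s["tool_rot"]).as_matrix().T@(np.array(target)-s["eef_pos"])/10
E
python3 - <<'E'
from h import *
from cell import monitor
np.set_printoptions(suppress=True,precision=2)
for n in("top","scene"):
    d=np.load(f"pics/{n}0.npy");m=np.load(f"pics/{n}_cam.npz")
    v,u=np.mgrid[:480,:640];X=(np.linalg.inv(m["mtx"])@np.stack([u,v,u*0+1]).reshape(3,-1)*d.ravel()-m["t"][:,None]).T@m["R"]
    k=(abs(X[:,2]-80)<4)&(np.hypot(X[:,0]-521,X[:,1]-203)<38)&(X[:,1]>172)
    print(n,k.sum(),X[k].min(0),X[k].max(0),np.median(X[k],0))
s=monitor.read_state();print(shift(s,[519,203,130]))
E
```

```text
top 833 [495.18 172.03  76.02] [543.31 227.82  81.75] [518.9  202.67  78.16]
scene 360 [497.89 172.39  76.02] [547.22 225.79  81.93] [523.7  199.25  79.62]
[ 55.57 -60.7   10.15]
```

>>> arm_command(series=[0,1.4,-1.5,0,0,0,4,-4.3,0,0,0,6.8,-7.4,0,0,0,9.6,-10.5,0,0,0,12.4,-13.5,0,0])

```text
clock: 0.52
eef_pos: [335.0, -408.1, 230.9]
tool_rot: [-3.141, 0.0, 0.448]
force: [1.5, 0.1, 0.1]
width: 25.6
gripper_force: 0.0
```

>>> arm_command(series=[0,2.8,-3,0,0,0,5.6,-6.1,0,0,0,8.4,-9.1,0,0,0,11.2,-12.2,0,0,0,14,-15.3,0,0])

```text
clock: 0.93
eef_pos: [394.9, -209.8, 231.3]
tool_rot: [-3.141, 0.0, 0.449]
force: [0.7, -0.4, 0.3]
width: -0.0
gripper_force: 0.0
```

>>> arm_command(series=[0,2.8,-3,0,0,0,5.6,-6.1,0,0,0,8.4,-9.1,0,0,0,11.2,-12.2,0,0,0,14,-15.3,0,0])

```text
clock: 1.35
eef_pos: [454.6, -11.5, 231.3]
tool_rot: [3.142, 0.0, 0.449]
force: [1.1, -0.6, 0.4]
width: 0.4
gripper_force: 0.0
```

>>> arm_command(series=[0,2.8,-3,0,0,0,5.6,-6.1,0,0,0,8.4,-9.1,1,0,0,11.2,-12.2,3,0,0,13.2,-14.5,5,0])

```text
clock: 1.77
eef_pos: [511.9, 177.4, 181.7]
tool_rot: [3.142, -0.004, 0.45]
force: [0.9, -0.5, 0.2]
width: 0.1
gripper_force: 0.0
```

>>> arm_command(series=[0,0.5,-0.5,2.5,0,0,1,-1,5,0,0,1.5,-1.5,7,0,0,1.8,-1.9,8.2,0,0,1.8,-1.9,8.5,0])

```text
clock: 2.18
eef_pos: [517.2, 200.2, 94.1]
tool_rot: [-3.141, 0.004, 0.45]
force: [-0.2, -0.2, -0.5]
width: 0.1
gripper_force: 0.0
```

Run:
```python
from h import *
from cell import monitor,viewer
import cv2
s=monitor.read_state();print(s["clock"],s["eef_pos"],s["tool_rot"],s["force"],s["qpos"],shift(s,[521,203,82]))
a=[]
for n,(x,y) in(("top",(130,190)),("scene",(230,130))):
    p,d=viewer.get_image(n);a.append(cv2.resize(p[y:y+150,x:x+190 if n=="top" else x+190,::-1],None,fx=2.1,fy=2.1,interpolation=cv2.INTER_CUBIC))
cv2.imwrite("pics/a.png",np.hstack(a))
```

```text
2.1833 [517.1855917  200.18045355  94.10789676] [-3.14072649  0.00353297  0.45036561] [-0.15851708 -0.19911885 -0.48139532] [-0.38970241  0.68558293 -0.04563015  1.90082868  0.05294173  0.55987728
 -1.59043622] [ 0.47041474 -0.08675387  1.20921086]
```

View pics/a.png

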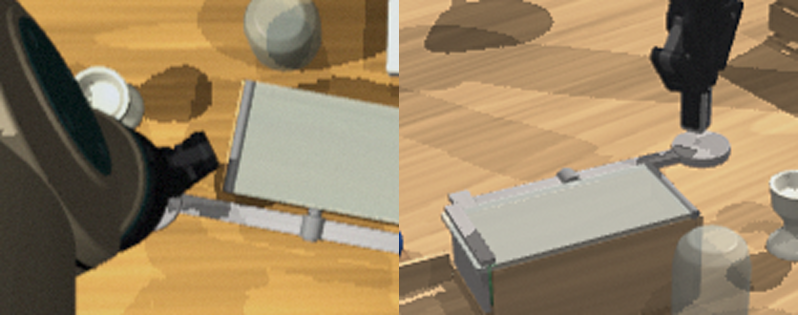

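The scene view shows the shut fingertips just above the middle of the pad (about (697,130) in the crop). The lid is shut and the egg cup is clear, so I'm pressing now.

>>> arm_command(series=[0,0.3,0,0.7,0,0,0.4,0,1.3,0,0,0.4,0,1.9,0,0,0.4,0,2.5,0,0,0.3,0.1,3.1,0])

```text
clock: 2.7
eef_pos: [523.2, 200.5, 65.7]
tool_rot: [-3.141, -0.004, 0.449]
force: [2.7, 2.0, 2.4]
width: -0.0
gripper_force: 1.6
```

>>> arm_command(series=[0,0,0.1,0.6,0,0,-0.1,0.1,1.2,0,0,-0.2,0.2,1.8,0,0,-0.2,0.3,2.4,0,0,-0.3,0.4,2.7,0])

```text
clock: 3.12
eef_pos: [520.8, 194.6, 37.5]
tool_rot: [3.141, 0.0, 0.449]
force: [2.9, 2.6, 3.6]
width: 0.1
gripper_force: 1.9
```

>>> arm_command(series=[0,0,0,0,0,0,0,0,0,0,0,0,0,0,0,0,0,0,0,0,0,0,0,0,0])

```text
clock: 3.53
eef_pos: [520.7, 194.9, 38.6]
tool_rot: [-3.142, -0.0, 0.449]
force: [1.5, 0.9, 3.5]
width: -0.4
gripper_force: 1.8
```

>>> arm_command(series=[0,0,0,0,0,0,0,0,0,0,0,0,0,0,0,0,0,0,0,0,0,0,0,0,0])

```text
clock: 3.95
eef_pos: [520.7, 194.8, 38.4]
tool_rot: [3.142, 0.0, 0.449]
force: [0.6, 1.2, 3.6]
width: 0.2
gripper_force: 1.8
```

>>> arm_command(series=[0,0,0,0,0,0,0,0,0,0,0,0,0,0,0,0,0,0,0,0,0,0,0,0,0])

```text
clock: 4.37
eef_pos: [520.7, 194.9, 38.4]
tool_rot: [-3.142, 0.0, 0.449]
force: [1.6, 1.4, 2.9]
width: 0.1
gripper_force: 1.8
```

>>> arm_command(series=[0,0,0,0,0,0,0,0,0,0,0,0,0,0,0,0,0,0,0,0,0,0,0,0,0])

```text
clock: 4.78
eef_pos: [520.7, 194.9, 38.3]
tool_rot: [3.142, 0.0, 0.449]
force: [0.9, 2.1, 3.0]
width: -0.1
gripper_force: 1.8
```

Run:
```python
from h import *
from cell import monitor,viewer
import cv2
s=monitor.read_state();print(s["clock"],s["eef_pos"],s["force"])
a=[]
for n,(x,y) in(("top",(270,200)),("scene",(170,150))):
    p,d=viewer.get_image(n);np.save(f"pics/{n}1.npy",d);a.append(cv2.resize(p[y:y+190,x:x+(190 if n=="top" else 240),::-1],None,fx=1.85,fy=1.85,interpolation=cv2.INTER_CUBIC))
cv2.imwrite("pics/b.png",np.hstack(a))
```

```text
4.7833 [520.72863065 194.87467379  38.34786309] [0.92390082 2.13620139 2.95912525]
```

View pics/b.png

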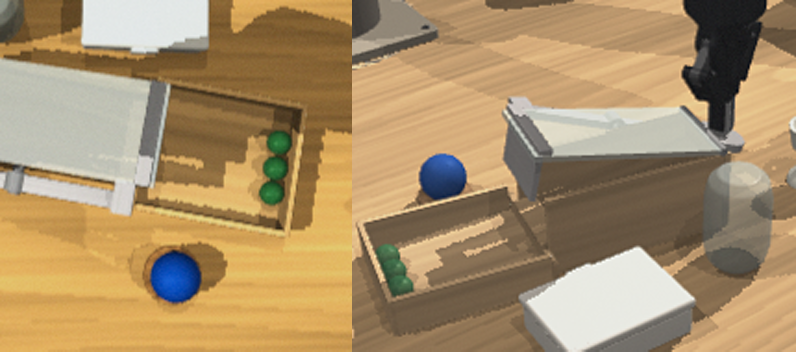

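All three marbles lie in the tray at its far end ((280,142), (276,168) and (271,193) in the crop), and the lid is up. I'm letting the lever come up slowly.

>>> arm_command(series=[0,0,0,-0.2,0,0,0.1,-0.1,-0.5,0,0,0.1,-0.1,-0.8,0,0,0.1,-0.2,-1.1,0,0,0.2,-0.2,-1.4,0])

```text
clock: 5.3
eef_pos: [521.3, 198.0, 52.8]
tool_rot: [-3.141, 0.0, 0.449]
force: [-0.4, 3.2, 2.1]
width: 0.5
gripper_force: 1.6
```

>>> arm_command(series=[0,0,0,-0.3,0,0,0.1,0,-0.6,0,0,0.1,-0.1,-0.9,0,0,0.1,-0.1,-1.2,0,0,0.1,-0.1,-1.4,0])

```text
clock: 5.72
eef_pos: [521.8, 198.8, 66.6]
tool_rot: [-3.142, 0.001, 0.449]
force: [-0.8, 1.8, 2.9]
width: -0.0
gripper_force: 1.4
```

>>> arm_command(series=[0,0,0,-0.2,0,0,0,0,-0.4,0,0,0,0,-0.6,0,0,0,0,-0.8,0,0,0,0,-1.0,0])

```text
clock: 6.13
eef_pos: [522.0, 198.7, 76.4]
tool_rot: [3.142, 0.001, 0.449]
force: [-1.1, 1.7, 1.6]
width: 0.0
gripper_force: 1.3
```

>>> arm_command(series=[0,0,0,-0.2,0,0,0,0,-0.4,0,0,0,0,-0.6,0,0,0,0,-0.8,0,0,0,0,-1.0,0])

```text
clock: 6.55
eef_pos: [522.1, 198.2, 86.3]
tool_rot: [3.141, 0.001, 0.448]
force: [0.2, -0.6, 0.2]
width: -0.1
gripper_force: 0.0
```

Contact is off, so I'm withdrawing upward and checking.

>>> arm_command(series=[0,0,0,-1,0,0,0,0,-3,0,0,0,0,-6,0,0,0,0,-9,0,0,0,0,-12,0])

```text
clock: 6.97
eef_pos: [521.8, 198.5, 208.1]
tool_rot: [3.141, 0.0, 0.449]
force: [0.5, -0.3, -1.3]
width: -0.1
gripper_force: 0.0
```

>>> arm_command(series=[0,0,0,-2,0,0,0,0,-3,0,0,0,0,-3,0,0,0,0,-3,0,0,0,0,-3,0])

```text
clock: 7.38
eef_pos: [521.2, 198.4, 234.9]
tool_rot: [-3.142, 0.003, 0.449]
force: [0.1, -0.0, -1.1]
width: 0.1
gripper_force: 0.0
```

Run:
```python
from h import *
from cell import monitor,viewer
import cv2
s=monitor.read_state();print(s["clock"],s["eef_pos"],s["force"])
p,d=viewer.get_image("scene");cv2.imwrite("pics/c.png",cv2.resize(p[140:380,150:470,::-1],None,fx=2.4,fy=2.4,interpolation=cv2.INTER_CUBIC))
d0=np.load("pics/scene0.npy")
for u,v in((262,235),(300,228),(340,220),(373,201),(219,244),(308,310),(418,222)):print((u,v),d0[v,u],d[v,u])
```

```text
7.3833 [521.15924198 198.36281191 234.93056227] [ 0.0688934  -0.02165593 -1.10810367]
(262, 235) 912.3755 910.5963
(300, 228) 939.7616 938.26465
(340, 220) 960.11456 957.72595
(373, 201) 1015.6803 1012.84717
(219, 244) 983.67236 984.27795
(308, 310) 842.4071 843.27527
(418, 222) 1012.23566 1019.51776
```

View pics/c.png

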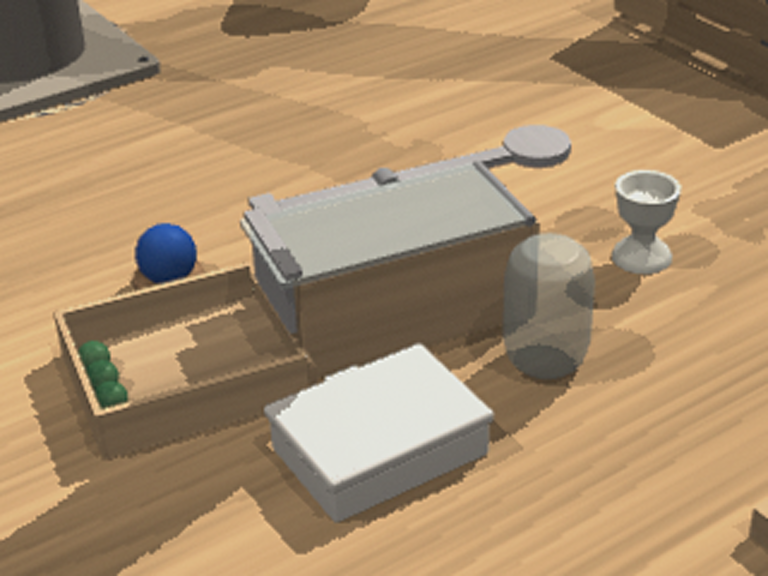

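The lid is shut, the lever is up, the three marbles are in the tray and the bystanders have not moved.

```bash
python3 -c "
from cell import workorder
print(workorder.finish_job())"
```

```text
the job is handed in; nothing more can be done
None
```

The job is done and handed in: all three marbles ran into the tray, the lid was let down slowly and is shut, the other things stand where they were, and the hand is clear (about 7.4 s on the clock).

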